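# Scan the booking card, then hold the key release out at its mark

### The job

Pick the hand scanner up from its round pad, aim its nose squarely at the middle of the barcode on the sloping booking card from about a hand's width (70 mm) away and hold it steady for a second, then stand the scanner upright on its pad again and let go. Next, take the green handle of the key stand's spring-return locking rod, pull it out until the white pointer is level with the middle of the red mark, and finish while still holding it there, because the spring pulls it home if you let go. Leave the bottle, tankard, copper pot, horseshoe and bell where they stand.

Things in the scene. Friction and masses are not known exactly. Their poses are not given: they have to be found in the camera images.
- scanner: Hand scanner, loose, 135 mm tall, 0.14 to 0.28 kg, standing nose-down on the pad. Origin at the centre of the nose's underside, z up towards its other end; the reading beam leaves the nose along -z. Round black nose 54 mm across up to 20 mm, tapering to 36 mm across at 45 mm; grey square grip 38 x 38 mm (sides along its x and y) from 42 to 122 mm; black cap above. An orange trigger (flat, look only) is on its -x side.
- scanner_mid (a point): Middle of the scanner's grey grip, on its axis 80 mm above the nose's underside, axes as the scanner's; the place to grasp.
- scanner_nose (a point): Centre of the nose's underside, where the beam leaves along -z of the scanner.
- pad: The scanner's charging pad: grey disc with a black rim, 92 mm across, 6 mm high, fixed to the desk. Origin at the centre of its underside.
- label (a point): Centre of the barcode on the blue booking card (white patch 44 x 60 mm, black bars), about 45 mm above the desk. Its z axis is the outward normal of the card: the card slopes up away from the robot at 0.44 rad (25 degrees) to the desk, on a dark wooden stand 110 x 120 mm fixed to the desk. The scanner reads it with its nose 40 to 120 mm off, its beam line within 15 mm of the centre and within 0.2 rad of square to the card; turning the scanner about its beam does not matter.
- key_stand: Wooden stand with five brass keys upright in slots, fixed to the desk. Origin on the desk under the handle's resting place; x (level) runs from the handle to the keys and the rod is pulled along -x. A 12 mm thick base board, 100 mm wide, runs from x = -130 to +240 mm; an upright bracket faces the handle at x = 68 mm (86 mm high) and the keys, up to 82 mm high, stand beyond it.
- release: The sliding part: brass shoe, green handle and a steel locking rod that runs through the key bows. Axes as the key stand's; its origin is the key stand's origin when home and moves along the stand's -x when pulled, at most 110 mm. The spring pulls back with about 4.4 N at home plus 1.1 N per 10 mm. It moves straight and does not turn.
- handle (a point): Grasp point of the green handle: an upright plate 14 mm thick (stand's x), 40 mm wide (stand's y), from 50 to 125 mm above the desk; this point is on its middle, 95 mm above the desk. Axes as the stand's. The white pointer is a thin fin on the shoe below, on the +y side, at the same x as this point.
- mark: Red mark on the base board's +y edge, 14 mm long along x, 13 mm wide, 6 mm high, 40 to 80 mm from home towards the stand's -x, 42.5 mm to +y of the rod. Origin at its centre (underside, 12 mm above the desk), axes as the stand's. The handle is at the mark when its x equals the mark's x in the stand's axes, within 8 mm.
- green_bottle: Tall green bottle, 280 mm high, 72 mm across, loose; leave it. Origin under its centre.
- tankard: Pewter tankard, 120 mm high, 90 mm across and a side handle, loose; leave it. Origin under its centre.
- copper_pot: Small copper pot, 75 mm high, 100 mm across, loose; leave it. Origin under its centre.
- doorstop: Horseshoe-shaped iron doorstop, about 125 mm across, 24 mm high, loose; leave it. Origin under the centre of its curve.
- bell: Brass counter bell on a wooden foot, 72 mm across, 54 mm high, loose; leave it. Origin under its centre.
There are look-alikes about, which are no part of the job. Leave any blue look-alike of the scanner alone. What is shaped like the pad but turquoise is not meant.

How it is judged:
By the outcome, as a careful person would: the job done as asked, in the order asked, and still so for the second after the job is handed in, while the arm keeps its last pose, push and grip.
It also fails if it takes over 54 s, if anything falls off the work surface, if the arm or the gripper's body presses on something with over 40 N, if the wrist force passes 120 N, or if a joint passes its speed limit or range.

### The arm

A 6-joint arm with a two-finger parallel gripper is mounted at the origin on the work surface. World frame = base frame: x ahead of the robot, y to its left, z up, the work surface at z = 0. Lengths are in mm, angles in rad, forces in N, time in s.
With the tool pointing down it reaches from about 350 to 775 mm from the base axis. Payload 7.3 kg.
Tool frame: the origin (TCP) lies midway between the tips of the shut fingers; the grasp point (between the pads) lies 19 mm behind it (bot.grip_depth is the distance from the TCP to the grasp point, in mm); z points along the fingers, x is the direction in which the jaws open and shut, and the axes are right-handed (so a half turn about z gives the same grasp; the last joint's range is limited). The gripper opens to 92 mm and grips with 3 to 60 N. Pads are 19 mm wide; open, the fingers measure 130 mm over their backs; the gripper's body (75 mm by 190 mm) begins 47 mm behind the grasp point.
Start: joints at [-1.317, 0.342, 1.524, -0, 1.275, -0.146], TCP at [204.371, -483.609, 226.741] pointing down, gripper open.
Joint ranges: [-2.53, 2.53], [-0.77, 2.02], [0.04, 2.7], [-1, 4.14], [0.28, 2.66], [-3.11, 3.11]. Speed limits (rad/s): [2.57, 2.57, 3.14, 3.14, 3.14, 3.14].

### API

Orientations are given as [roll, pitch, yaw] about the fixed x, y, z axes, in that order (R = Rz(yaw) Ry(pitch) Rx(roll)).
In Python, from plant import bot gives the robot as it stands. The module is installed in compiled form; this text tells all that it offers.
- The arm moves only by the shell command python3 -m inch 'ROWS'. ROWS is JSON, a list that holds one entry, the list of rows, each a list of 7 numbers: the shift along the tool's x, y, z each as a share of 0.2 m, from -1 to 1, then the turn, a rotation vector about the tool's x, y, z each as a share of 45 degrees, from -1 to 1, then the closure, from -1 (fully open) to 1 (shut), so that 0 is half open. A call has exactly 10 rows; each row is the pose to reach, as a shift and turn from the pose commanded when the call began, along the tool's axes at that moment; what a row does not reach only later rows make up. A row lasts 1/8 s, in which the tool goes at most 62.5 mm and 10.7 degrees, less where a joint would pass 70% of its speed; a pose out of reach is approached as far as the arm can. A call with a number of a shift or a turn outside -1 to 1 is refused whole. A call with a gripper value outside its range is refused whole. The fingers move at their own pace and stop on an object; the grip force is fixed at half the most. Time passes only in rows, so rows that repeat a pose let the fingers close, or fill a call up. It gives the time, the measured TCP pose, the force and the opening at its end, in the units of the state.
- bot.get_obs(): the state, without advancing time (a new reading comes with each control period).
- bot.capture(name): name is "side" or "top"; returns the picture (384x512x3 uint8, red, green, blue); there is no depth.
- bot.camera_params(name): a dict with "fx", "fy", "cx", "cy" (pixels), "R" (3x3) and "t" (3): a world point X has camera coordinates R X + t. Camera axes: x right, y down, z forward; pixel columns grow to the right and rows downward; lengths in mm; the calibration is good to about 2 mm. A picture is of the moment at which its call begins. camera_params takes no time and is no camera call.
- bot.close_job(): hands the job in, once; it reports no verdict.
The state is a dict: "time": time; "joint_positions": joint angles; "dq": joint speeds; "tau": joint torques, N m; "tool_pos": TCP position; "tcp_rot": TCP orientation; "contact_force": force on the tool from outside, world axes, zero at the start; "moment": the same for the moment, N m; "grip_width": finger opening in mm.
Only numpy, scipy, OpenCV 4.12 (cv2) and the standard library are available. Lean on these libraries where they do the work, as an engineer would, in place of code of your own. Each camera call takes 0.05 s, during which the arm holds its last target.

## Working session

There is one attempt and no reset: what is moved stays moved. The work goes in short steps, Python scripts to look and compute and a shell command to move; the robot and the scene stay as the last step left them, time stands still between calls to the robot, and variables do not carry over. Pictures are saved under pics/ and viewed, and the job is handed in when it is done.

```bash
mkdir -p pics; python3 - <<'E'
from plant import bot
import cv2
for n in ("side","top"):
    im=bot.capture(n); cv2.imwrite(f"pics/{n}0.png",im[:,:,::-1])
    p=bot.camera_params(n); print(n,{k:(v.tolist() if hasattr(v,'tolist') else v) for k,v in p.items()})
o=bot.get_obs(); print(o)
E
```

```text
side {'fx': 357.37083397548827, 'fy': 357.37083397548827, 'cx': 256.46786345548367, 'cy': 191.98952289247407, 'R': [[-0.9117519556402723, -0.4106730117924227, 0.007486572745874002], [-0.3070274321758522, 0.6693101365698819, -0.6765782267973959], [0.27284157908508216, -0.6191701046321167, -0.736332706221999]], 't': [535.4904544252381, 235.51218996305724, 1256.641058802849]}
top {'fx': 350.61923513744574, 'fy': 350.61923513744574, 'cx': 257.27599307589645, 'cy': 189.67865081723235, 'R': [[-0.009257711721204504, -0.9993748184564405, -0.03412135707798905], [-0.9970329984790471, 0.011832925282033195, -0.07606038274391033], [0.07641658666524816, 0.03331597386279411, -0.9965192176611579]], 't': [13.65006420540684, 557.9110733321702, 1093.9332350091336]}
{'time': 0.1, 'joint_positions': array([-1.31699433e+00,  3.42635057e-01,  1.52489511e+00,  3.18248326e-05,
        1.27536945e+00, -1.45974699e-01]), 'dq': array([-0.00043034, -0.00199847, -0.00237401, -0.00129678,  0.00116823,
        0.00020206]), 'tau': array([ 1.61874119e-03, -4.32005847e+01, -2.44693279e+01,  7.20303459e-02,
        5.26095985e-02, -5.39410462e-05]), 'tool_pos': array([ 204.2920798 , -483.25224695,  226.132992  ]), 'tcp_rot': array([-3.14137244e+00,  1.28863907e-03, -1.17102877e+00]), 'contact_force': array([-0.34186125,  0.39573575,  0.65195622]), 'moment': array([ 0.01854227, -0.02312335, -0.0232723 ]), 'grip_width': 91.9525497133598}
```

View pics/side0.png

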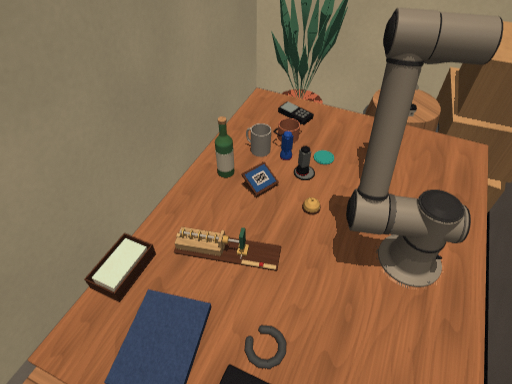

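View pics/top0.png

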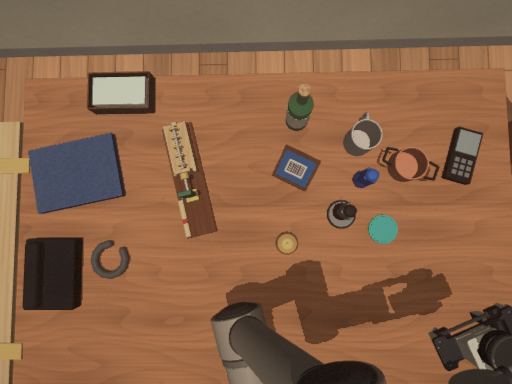

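The side view shows the grey and black scanner on its pad at (304,165), a blue look-alike at (286,147) and a turquoise disc at (324,157). In the top view these are at (343,213), (366,178) and (383,229). The card is at side (260,178), top (297,167). The key stand is at side (230,248), top (190,180). By the description, I choose the grey/black one on the grey, black-rimmed pad. Next I'll take close crops.

```bash
cat > h.py <<'E'
import cv2,numpy as np
def crop(src,dst,x0,y0,w,h,s):
    im=cv2.imread(src)[y0:y0+h,x0:x0+w]
    im=cv2.resize(im,None,fx=s,fy=s,interpolation=cv2.INTER_CUBIC)
    for x in range(x0-x0%10+10,x0+w,10):
        cv2.line(im,((x-x0)*s,0),((x-x0)*s,4),(255,255,255),1); cv2.putText(im,str(x),((x-x0)*s-10,14),0,.35,(255,255,255),1)
    for y in range(y0-y0%10+10,y0+h,10):
        cv2.line(im,(0,(y-y0)*s),(4,(y-y0)*s),(255,255,255),1); cv2.putText(im,str(y),(5,(y-y0)*s+4),0,.35,(255,255,255),1)
    cv2.imwrite(dst,im)
E
python3 - <<'E'
from h import *
crop("pics/top0.png","pics/t_sc.png",310,160,100,75,8)
crop("pics/top0.png","pics/t_cd.png",265,135,70,60,10)
crop("pics/top0.png","pics/t_ks.png",150,115,80,130,5) if 0 else crop("pics/top0.png","pics/t_ks.png",155,160,70,80,7)
crop("pics/side0.png","pics/s_sc.png",235,135,100,75,8)
crop("pics/side0.png","pics/s_ks.png",170,220,120,60,6)
E
```

```text
(no output)
```

View pics/t_sc.png

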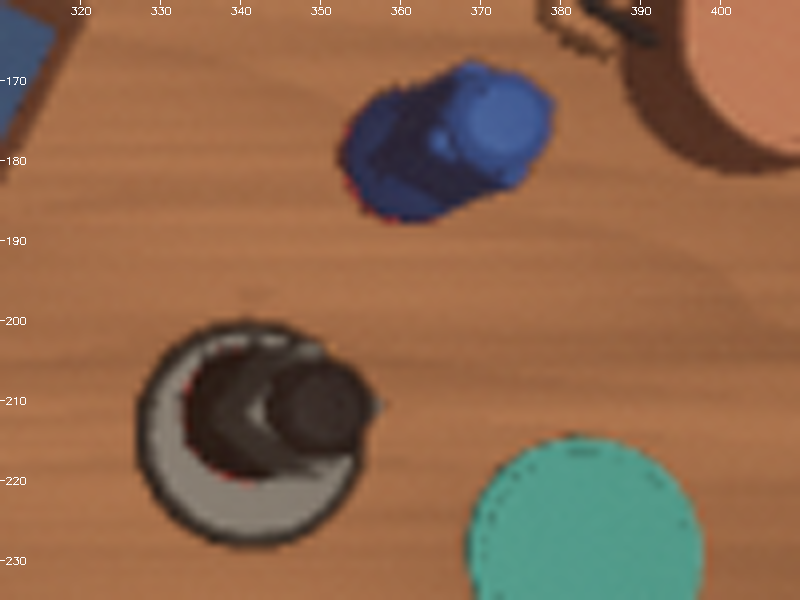

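View pics/t_cd.png

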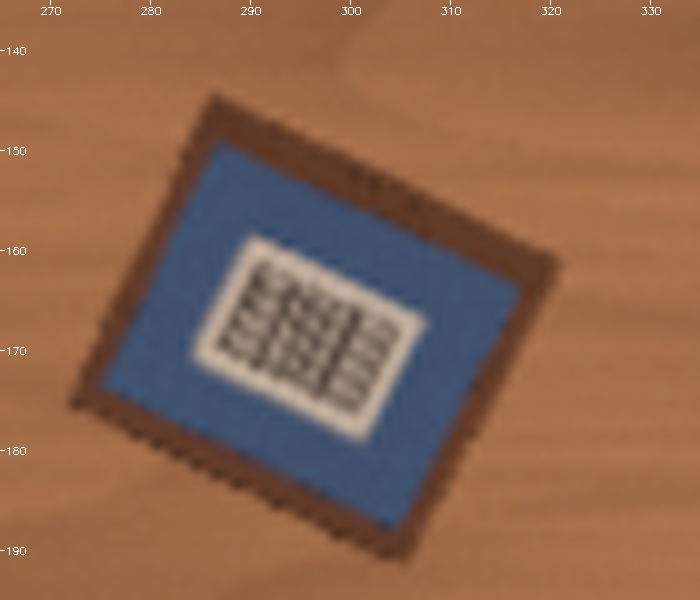

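View pics/t_ks.png

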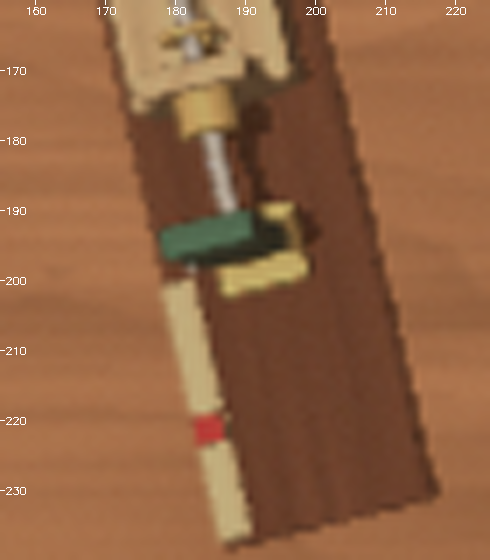

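View pics/s_sc.png

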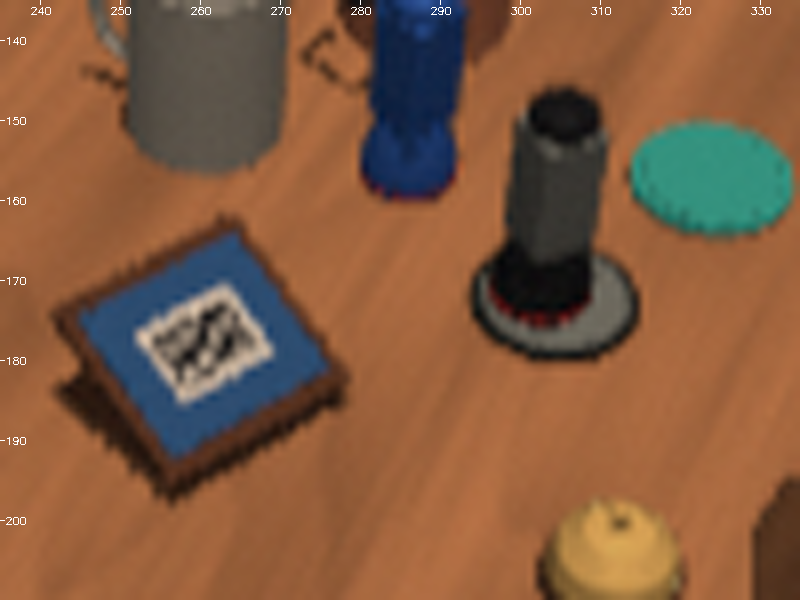

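View pics/s_ks.png

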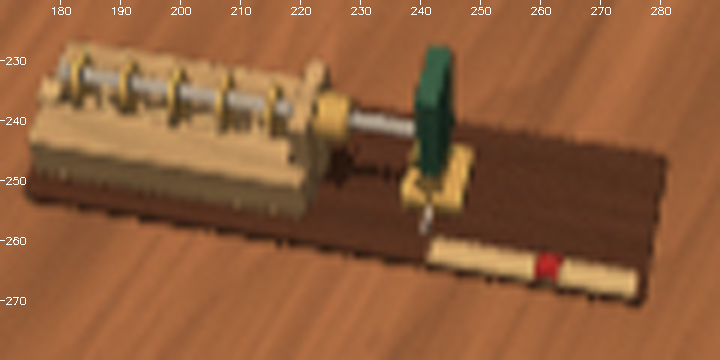

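```bash
cat >> h.py <<'E'
from plant import bot
P={n:bot.camera_params(n) for n in("side","top")}
def M(n):
    p=P[n];K=np.array([[p['fx'],0,p['cx']],[0,p['fy'],p['cy']],[0,0,1]])
    return K@np.c_[np.array(p['R']),np.array(p['t'])]
def proj(n,X):
    v=M(n)@np.r_[X,1];return v[:2]/v[2]
def tri(t,s):
    X=cv2.triangulatePoints(M('top'),M('side'),np.array(t,float).reshape(2,1),np.array(s,float).reshape(2,1))
    X=(X[:3]/X[3]).ravel()
    e=max(np.abs(proj('top',X)-t).max(),np.abs(proj('side',X)-s).max())
    return X,e
def plane(n,uv,z):
    p=P[n];R=np.array(p['R']);C=-R.T@np.array(p['t'])
    d=R.T@np.array([(uv[0]-p['cx'])/p['fx'],(uv[1]-p['cy'])/p['fy'],1]);return C+d*(z-C[2])/d[2]
E
python3 - <<'E'
from h import *
np.set_printoptions(precision=1,suppress=True)
for n in P: print(n,-np.array(P[n]['R']).T@np.array(P[n]['t']))
T={'padc':((341.7,214.2),(304.2,171.5)),'cap':((350.3,210.8),(305.5,149)),
'bA':((290.5,158.5),(269.5,178.5)),'bB':((307.5,166.8),(257.8,185)),'bC':((301.3,178.9),(252,176.8)),'bD':((284.4,170.5),(263.5,170.5)),
'handle_top':((184.5,193.5),(243,228.5)),'mark':((184.7,221.3),(261.2,264)),'pointer':((182.2,198),(241,256.5)),
'baseL':((187,238.5),(277,270.5)),'baseR':((217.5,230.7),(281,246))}
for k,(t,s) in T.items(): print(k,*tri(t,s))
for z in(0,6):print(plane('top',(341.7,214.2),z),plane('side',(304.2,171.5),z))
E
```

```text
side [ 217.7  840.4 1080.6]
top [ 472.8  -29.4 1133. ]
padc [ 478.  -260.     4.9] 0.0667215523436937
cap [ 486.4 -259.   129.7] 0.06338262855038579
bA [ 617.  -106.1   57.2] 10.775731320310769
bB [ 646.3 -160.1  -59.5] 1.684563147013364
bC [ 625.9 -120.4   32.7] 11.452599714326254
bD [599.2 -76.3 124.6] 1.9276168725236857
handle_top [540.8 213.  136.5] 0.0380605701991783
mark [460.3 241.7  14.2] 0.15824035327634078
pointer [534.2 248.1  22.3] 0.017729136065838702
baseL [404.2 236.4   2.9] 0.040325208284144765
baseR [428.5 137.7   2.5] 0.015652566252526867
[ 477.8 -261.     0. ] [ 479.4 -264.9    0. ]
[ 477.8 -259.8    6. ] [ 477.9 -258.7    6. ]
```

```bash
python3 - <<'E'
from h import *
np.set_printoptions(precision=3,suppress=True)
T={'A':((290.5,158.5),(252,176.8)),'B':((307.5,166.8),(263.5,170.5)),'C':((301.3,178.9),(269.5,178.5)),'D':((284.4,170.5),(257.8,185))}
Q={}
for k,(t,s) in T.items(): Q[k],e=tri(t,s);print(k,Q[k],e)
c=sum(Q.values())/4; n=np.cross(Q['C']-Q['B'],Q['A']-Q['B']);n/=np.linalg.norm(n);print(c,n*np.sign(n[2]),np.degrees(np.arccos(abs(n[2]))))
print([np.linalg.norm(Q[a]-Q[b]) for a,b in('AB','BC','CD','DA')])
print("handle",plane('top',(184.6,193.7),125),plane('side',(243,229),125))
print("mark",plane('top',(184.7,221.3),18),plane('side',(261.2,264),18))
print("baseTop",plane('top',(187,238.5),12),plane('top',(217.5,230.7),12),)
print(plane('side',(277,268.5),12),plane('side',(281,246),12))
print("ptr",plane('top',(182.2,198),22),plane('side',(241,256.5),22))
crop("pics/side0.png","pics/s_h.png",225,220,60,54,13)
crop("pics/top0.png","pics/t_all.png",155,110,70,80,7)
crop("pics/side0.png","pics/s_s2.png",285,140,40,45,13)
E
```

```text
A [652.051 -97.75   47.307] 0.08552266954691845
B [ 624.346 -150.079   48.465] 0.3131132933696392
C [ 588.69  -131.54    33.241] 0.23627658023704612
D [617.01  -78.769  32.064] 0.036137206666097654
[ 620.524 -114.535   40.269] [-0.305  0.182  0.935] 20.780319722123586
[np.float64(59.22145504750665), np.float64(42.97495198856708), np.float64(59.90137255002985), np.float64(42.66703142075922)]
handle [540.884 215.497 125.   ] [543.938 207.304 125.   ]
mark [459.82  240.586  18.   ] [459.909 243.931  18.   ]
baseTop [404.919 234.269  12.   ] [428.93  136.333  12.   ]
[405.412 234.336  12.   ] [426.609 143.879  12.   ]
ptr [534.152 248.163  22.   ] [534.34  247.944  22.   ]
```

View pics/s_h.png

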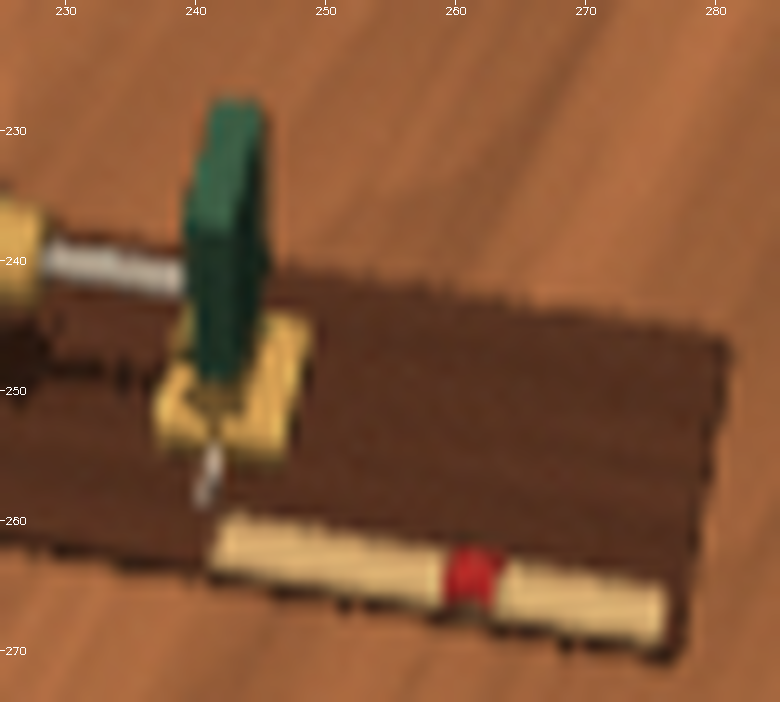

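View pics/t_all.png

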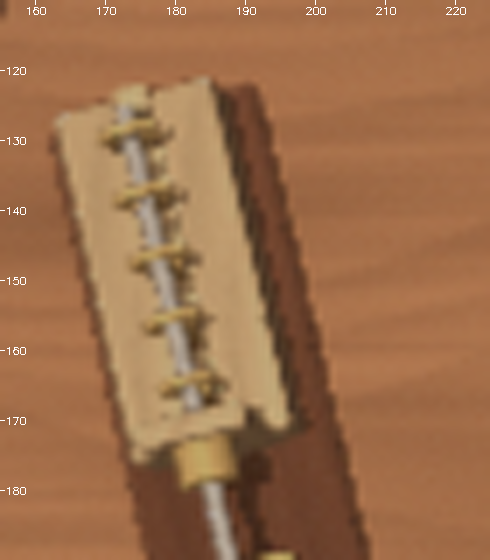

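View pics/s_s2.png

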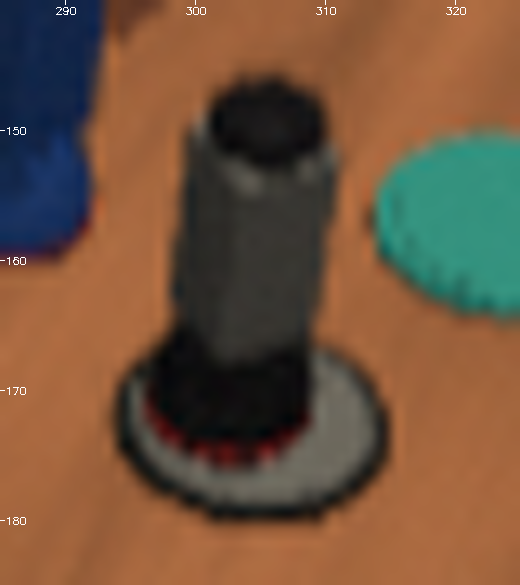

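```bash
python3 - <<'E'
from h import *
np.set_printoptions(precision=1,suppress=True)
print(plane('top',(350.3,210.8),141),plane('side',(305.5,149),141), plane('top',(295.9,168.7),45),plane('side',(260.7,177.7),45))
cx,cy=485,-256
import sys
def ov(n,src,dst,x0,y0,w,h,s,yaw,cx,cy):
    im=cv2.imread(src)[y0:y0+h,x0:x0+w].astype(float); im=np.clip(im*1.6,0,255).astype('uint8')
    im=cv2.resize(im,None,fx=s,fy=s,interpolation=cv2.INTER_CUBIC)
    def pl(pts,c):
        q=np.array([(proj(n,p)-(x0,y0)+.5)*s for p in pts]).astype(int);cv2.polylines(im,[q],True,c,1)
    sq=[(a*np.cos(yaw)-b*np.sin(yaw),a*np.sin(yaw)+b*np.cos(yaw)) for a,b in((19,19),(-19,19),(-19,-19),(19,-19))]
    for z in(48,128):pl([(cx+a,cy+b,z) for a,b in sq],(0,255,255))
    for a,b in sq: pl([(cx+a,cy+b,48),(cx+a,cy+b,128)],(0,255,255))
    th=np.linspace(0,6.28,40)
    for r,z in((27,6),(27,26)): pl([(cx+r*np.cos(t),cy+r*np.sin(t),z) for t in th],(0,255,0))
    pl([(478+46*np.cos(t),-259.5+46*np.sin(t),6) for t in th],(255,0,255))
    return im
a=ov('side','pics/side0.png','',285,140,36,42,10,.65,cx,cy);b=ov('top','pics/top0.png','',322,195,40,42,10,.65,cx,cy)
cv2.imwrite('pics/ov.png',np.hstack([a,b]))
E
```

```text
[ 486.4 -256.4  141. ] [ 483.1 -246.   141. ] [ 620.4 -114.1   45. ] [ 618.3 -110.    45. ]
```

View pics/ov.png

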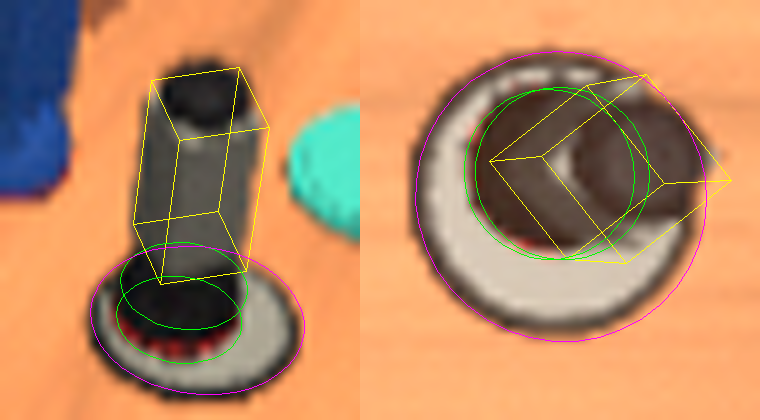

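```bash
python3 - <<'E'
from h import *
def ov(n,src,x0,y0,w,h,s,yaw,cx,cy):
    im=cv2.imread(src)[y0:y0+h,x0:x0+w].astype(float); im=np.clip(im*2.2,0,255).astype('uint8')
    im=cv2.resize(im,None,fx=s,fy=s,interpolation=cv2.INTER_CUBIC)
    if yaw is None: return im
    def pl(pts,c):
        q=np.array([(proj(n,p)-(x0,y0))*s for p in pts]).astype(int);cv2.polylines(im,[q],True,c,1)
    sq=[(a*np.cos(yaw)-b*np.sin(yaw),a*np.sin(yaw)+b*np.cos(yaw)) for a,b in((19,19),(-19,19),(-19,-19),(19,-19))]
    for z in(48,128):pl([(cx+a,cy+b,z) for a,b in sq],(0,255,255))
    for a,b in sq: pl([(cx+a,cy+b,48),(cx+a,cy+b,128)],(0,255,255))
    return im
rows=[]
for y in (None,.5,.65,.8): rows.append(np.vstack([ov('side','pics/side0.png',294,143,20,30,10,y,485,-256.5),ov('top','pics/top0.png',330,198,30,28,7,y,485,-256.5)[:,:200]]) if 0 else np.vstack([ov('side','pics/side0.png',294,143,20,28,10,y,486,-256.5),ov('top','pics/top0.png',338,198,20,25,10,y,486,-256.5)]))
cv2.imwrite('pics/ov2.png',np.hstack(rows))
E
```

```text
(no output)
```

View pics/ov2.png

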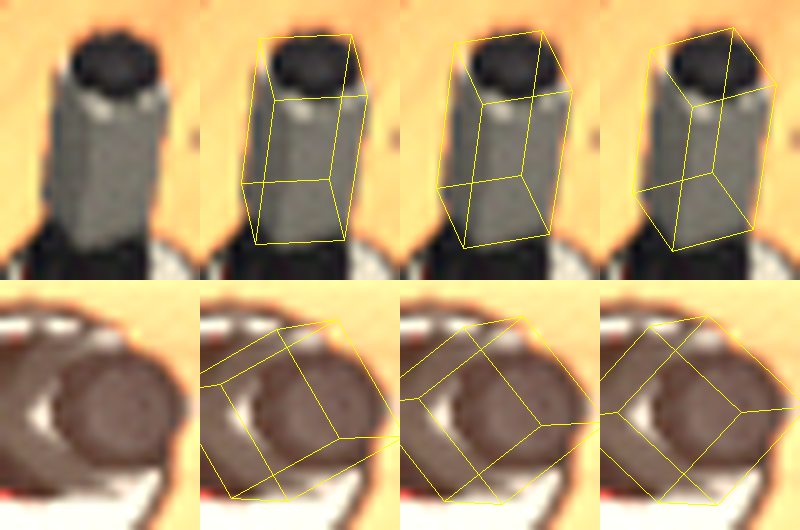

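The crops confirm the scanner: grey grip and black nose on the grey pad with the black rim. Its axis is at about (485,-257) with grip yaw about 0.76 rad. The label is at about (620,-114,43) and the handle at about (541,216). The pull is about 74 mm.

```bash
cat >> h.py <<'E'
from scipy.spatial.transform import Rotation as Ro
np.set_printoptions(precision=3,suppress=True)
def go(pos,R,dump=True):
    """shares to type for a target TCP pose (pos mm, Rotation)"""
    o=bot.get_obs();R0=Ro.from_euler('xyz',o['tcp_rot'])
    s=R0.inv().apply(np.array(pos)-o['tool_pos'])/200
    r=(R0.inv()*R).as_rotvec()/np.radians(45)
    print('shift',s,'turn',r,'t',round(o['time'],2))
def down(yaw): return Ro.from_euler('xyz',[np.pi,0,yaw])
E
python3 - <<'E'
from h import *
go((485,-257,250),down(.76))
go((300,-410,250),down(-.45)) 
E
```

```text
shift [-0.496 -1.733 -0.118] turn [-0.002  0.001 -2.459] t 0.1
shift [-0.151 -0.583 -0.119] turn [-0.001  0.001 -0.918] t 0.1
```

```bash
python3 -m inch '[[[-0.2,-0.85,-0.12,0,0,-1,-1],[-0.2,-0.85,-0.12,0,0,-1,-1],[-0.2,-0.85,-0.12,0,0,-1,-1],[-0.2,-0.85,-0.12,0,0,-1,-1],[-0.2,-0.85,-0.12,0,0,-1,-1],[-0.2,-0.85,-0.12,0,0,-1,-1],[-0.2,-0.85,-0.12,0,0,-1,-1],[-0.2,-0.85,-0.12,0,0,-1,-1],[-0.2,-0.85,-0.12,0,0,-1,-1],[-0.2,-0.85,-0.12,0,0,-1,-1]]]'; python3 -c "
from h import *
go((485,-257,250),down(.76))"
```

```text
time: 1.35
tool_pos: [345.3, -380.7, 250.7]
tcp_rot: [3.141, -0.0, -0.386]
contact_force: [0.5, 0.6, -0.5]
grip_width: 91.9
shift [ 0.414 -0.836  0.004] turn [ 0.    -0.    -1.459] t 1.35
```

```bash
python3 -m inch '[[[0.41,-0.84,0,0,0,-1,-1],[0.41,-0.84,0,0,0,-1,-1],[0.41,-0.84,0,0,0,-1,-1],[0.41,-0.84,0,0,0,-1,-1],[0.41,-0.84,0,0,0,-1,-1],[0.41,-0.84,0,0,0,-1,-1],[0.41,-0.84,0,0,0,-1,-1],[0.41,-0.84,0,0,0,-1,-1],[0.41,-0.84,0,0,0,-1,-1],[0.41,-0.84,0,0,0,-1,-1]]]'; python3 -c "
from h import *
go((485,-257,180),down(.76))"
```

```text
time: 2.6
tool_pos: [484.5, -255.9, 250.8]
tcp_rot: [3.141, -0.0, 0.399]
contact_force: [1.0, -0.2, -0.5]
grip_width: 91.8
shift [0.    0.006 0.354] turn [ 0.    -0.    -0.459] t 2.6
```

```bash
python3 -m inch '[[[0,0,0,0,0,-0.23,-1],[0,0,0,0,0,-0.46,-1],[0,0.005,0.1,0,0,-0.46,-1],[0,0.005,0.2,0,0,-0.46,-1],[0,0.005,0.3,0,0,-0.46,-1],[0,0.005,0.35,0,0,-0.46,-1],[0,0.005,0.35,0,0,-0.46,-1],[0,0.005,0.35,0,0,-0.46,-1],[0,0.005,0.35,0,0,-0.46,-1],[0,0.005,0.35,0,0,-0.46,-1]]]'; python3 - <<'E'
from h import *
for n in P:
    cv2.imwrite(f'pics/{n}1.png',bot.capture(n)[:,:,::-1])
crop('pics/top1.png','pics/t1.png',300,165,90,70,8);crop('pics/side1.png','pics/s1.png',270,110,70,75,8)
go((485,-257,85),down(.76))
E
```

```text
time: 3.85
tool_pos: [485.1, -256.8, 181.2]
tcp_rot: [3.141, -0.0, 0.761]
contact_force: [0.7, -0.4, 0.5]
grip_width: 92.2
shift [-0.001  0.001  0.48 ] turn [ 0.001 -0.     0.001] t 3.95
```

View pics/t1.png

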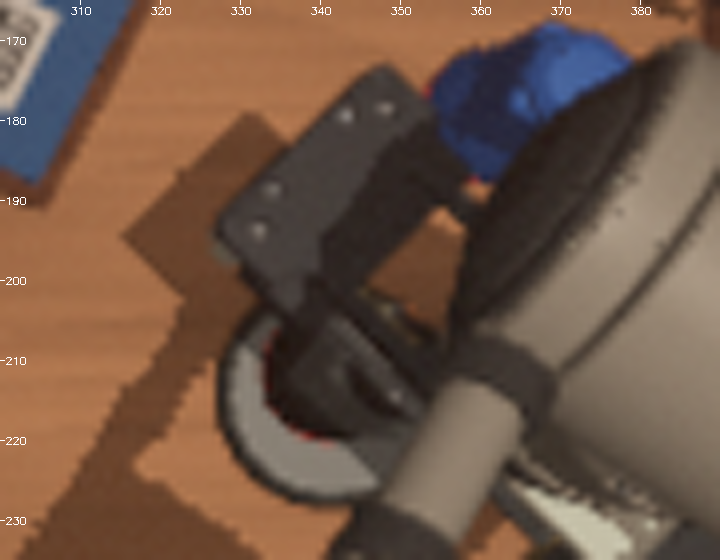

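View pics/s1.png

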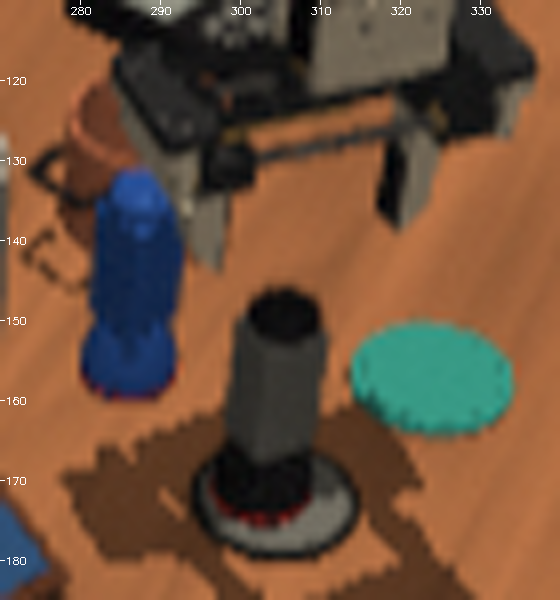

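```bash
python3 -c "
from h import *
print(proj('side',(485,-257,181)),proj('side',(485,-257,141)),proj('top',(485,-257,141)))
c,s=np.cos(.76)*46,np.sin(.76)*46
print(proj('side',(485+c,-257+s,181)),proj('side',(485-c,-257-s,181)))"
```

```text
[307.034 139.484] [305.928 147.251] [350.539 211.312]
[296.364 141.883] [317.546 137.12 ]
```

Nothing but the blue look-alike and the turquoise disc is near the jaws. The fingers straddle the scanner (tips at side (297,143) and (320,138), cap at (306,149)), so I'm going down.

```bash
python3 -m inch '[[[0,0.005,0.1,0,0,0,-1],[0,0.005,0.2,0,0,0,-1],[0,0.005,0.3,0,0,0,-1],[0,0.005,0.38,0,0,0,-1],[0,0.005,0.44,0,0,0,-1],[0,0.005,0.48,0,0,0,-1],[0,0.005,0.48,0,0,0,-1],[0,0.005,0.48,0,0,0,-1],[0,0.005,0.48,0,0,0,1],[0,0.005,0.48,0,0,0,1]]]';python3 -m inch '[[[0,0,0,0,0,0,1],[0,0,0,0,0,0,1],[0,0,0,0,0,0,1],[0,0,0,0,0,0,1],[0,0,0,0,0,0,1],[0,0,0,0,0,0,1],[0,0,0,0,0,0,1],[0,0,0,0,0,0,1],[0,0,0,0,0,0,1],[0,0,0,0,0,0,1]]]'
```

```text
time: 5.2
tool_pos: [485.8, -257.5, 85.1]
tcp_rot: [3.141, -0.0, 0.761]
contact_force: [0.7, 0.1, -1.6]
grip_width: 76.1
time: 6.45
tool_pos: [485.7, -257.4, 84.7]
tcp_rot: [3.141, 0.0, 0.761]
contact_force: [1.0, 0.9, -1.0]
grip_width: 38.5
```

```bash
python3 -m inch '[[[0,0,-0.05,0,0,0,1],[0,0,-0.2,0,0,0,1],[0,0,-0.4,0,0,0,1],[0,0,-0.6,0,0,0,1],[0,0,-0.7,0,0,0,1],[0,0,-0.75,0,0,0,1],[0,0,-0.75,0,0,0,1],[0,0,-0.75,0,0,0,1],[0,0,-0.75,0,0,0,1],[0,0,-0.75,0,0,0,1]]]'; python3 - <<'E'
from h import *
for n in P:
    cv2.imwrite(f'pics/{n}2.png',bot.capture(n)[:,:,::-1])
c=np.array([620,-113.5,43.]);a=np.radians(152);t=.44
n=np.array([np.sin(t)*np.cos(a),np.sin(t)*np.sin(a),np.cos(t)])
R0=down(.761); R=Ro.from_rotvec(np.cross([0,0,1],n)/np.sin(t)*t)*R0
print(n,c+148.7*n, R.apply([0,0,1])); go(c+148.7*n,R)
E
```

```text
time: 7.7
tool_pos: [485.5, -257.3, 234.1]
tcp_rot: [-3.141, 0.0, 0.761]
contact_force: [0.1, 0.3, -2.2]
grip_width: 39.0
[-0.376  0.2    0.905] [564.077 -83.765 177.537] [ 0.376 -0.2   -0.905]
shift [ 0.883 -0.358  0.284] turn [-0.532  0.177  0.   ] t 7.8
```

View pics/side2.png

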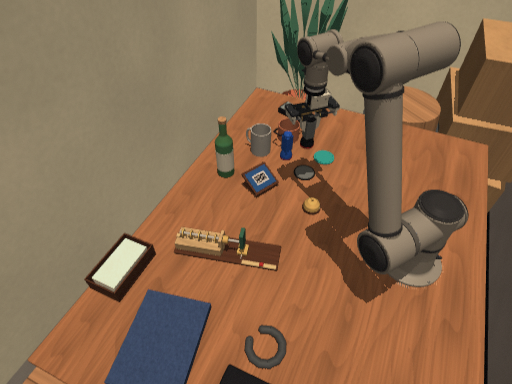

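The scanner is in the grip (side (307,137)), lifted clear, and the empty pad is at (304,172). I'm moving to aim.

```bash
python3 -m inch '[[[0.1,-0.04,0,-0.05,0.02,0,1],[0.22,-0.09,0,-0.12,0.04,0,1],[0.34,-0.14,0,-0.2,0.06,0,1],[0.46,-0.19,0.02,-0.28,0.09,0,1],[0.58,-0.24,0.06,-0.36,0.12,0,1],[0.7,-0.29,0.12,-0.43,0.14,0,1],[0.8,-0.33,0.2,-0.49,0.16,0,1],[0.86,-0.35,0.26,-0.53,0.175,0,1],[0.883,-0.358,0.284,-0.532,0.177,0,1],[0.883,-0.358,0.284,-0.532,0.177,0,1]]]'; python3 - <<'E'
from h import *
for n in P:
    cv2.imwrite(f'pics/{n}3.png',bot.capture(n)[:,:,::-1])
crop('pics/side3.png','pics/s3.png',230,90,80,110,5)
crop('pics/top3.png','pics/t3.png',255,130,110,80,7)
c=np.array([620,-113.5,43.]);a=np.radians(152);t=.44
n=np.array([np.sin(t)*np.cos(a),np.sin(t)*np.sin(a),np.cos(t)])
R0=down(.761); R=Ro.from_rotvec(np.cross([0,0,1],n)/np.sin(t)*t)*R0
go(c+148.7*n,R)
E
```

```text
time: 9.05
tool_pos: [564.2, -83.8, 177.9]
tcp_rot: [2.722, -0.134, 0.79]
contact_force: [0.0, -0.8, -2.7]
grip_width: 38.7
shift [-0.    -0.006  0.003] turn [ 0.001 -0.    -0.001] t 9.15
```

View pics/s3.png

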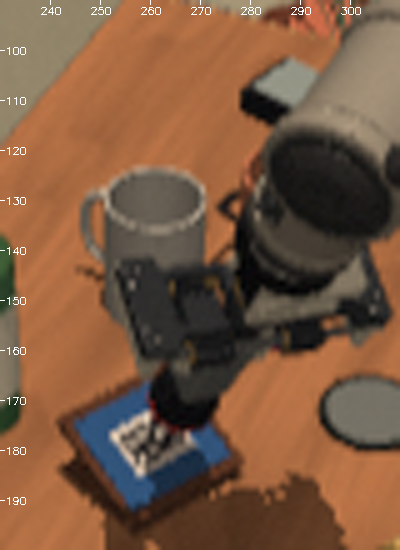

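View pics/t3.png

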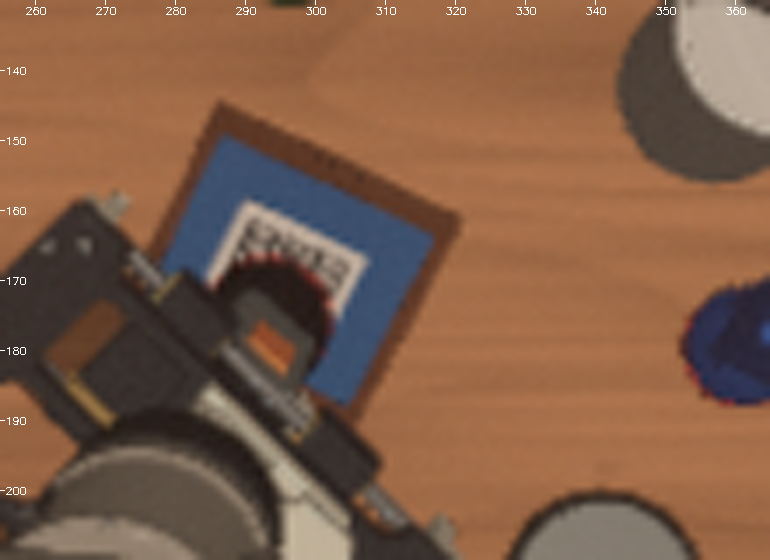

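```bash
python3 - <<'E'
from h import *
o=bot.get_obs();R=Ro.from_euler('xyz',o['tcp_rot']).as_matrix();T=o['tool_pos']
nose=T+78.7*R[:,2]
for n,x0,y0,w,h in(('side',245,150,50,45),('top',270,145,50,45)):
    im=cv2.resize(cv2.imread(f'pics/{n}3.png')[y0:y0+h,x0:x0+w],None,fx=8,fy=8,interpolation=cv2.INTER_CUBIC)
    th=np.linspace(0,6.28,40)
    for d in(0,70):
        q=np.array([(proj(n,nose+d*R[:,2]+27*(np.cos(t)*R[:,0]+np.sin(t)*R[:,1])*(1 if d==0 else .4))-(x0,y0))*8 for t in th]).astype(int)
        cv2.polylines(im,[q],True,(0,255,0) if d==0 else (255,0,255),1)
    cv2.imwrite(f'pics/a_{n}.png',im)
cv2.imwrite('pics/a.png',np.hstack([cv2.imread('pics/a_side.png'),cv2.imread('pics/a_top.png')]))
E
```

```text
(no output)
```

View pics/a.png

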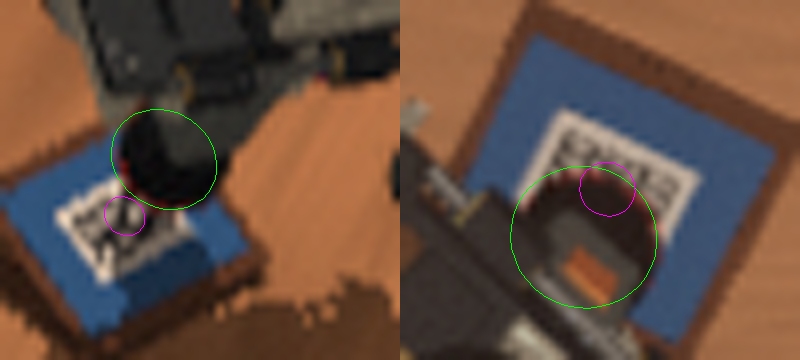

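The predicted nose outline matches both views, and the beam lands on the barcode middle (side about (260.7,177), top about (296,168.7)). I'll hold still for more than a second, then go back.

```bash
python3 -m inch '[[[0,0,0,0,0,0,1],[0,0,0,0,0,0,1],[0,0,0,0,0,0,1],[0,0,0,0,0,0,1],[0,0,0,0,0,0,1],[0,0,0,0,0,0,1],[0,0,0,0,0,0,1],[0,0,0,0,0,0,1],[0,0,0,0,0,0,1],[0,0,0,0,0,0,1]]]'; python3 - <<'E'
from h import *
print(bot.get_obs()['tool_pos'])
go((483,-259,230),down(.761))
E
```

```text
time: 10.4
tool_pos: [564.1, -83.8, 177.9]
tcp_rot: [2.721, -0.135, 0.79]
contact_force: [-0.1, -0.0, -2.7]
grip_width: 38.2
[564.126 -83.76  177.913]
shift [-0.865  0.455 -0.213] turn [ 0.532 -0.177  0.   ] t 10.4
```

```bash
python3 -m inch '[[[0,0,0,0,0,0,1],[-0.03,0.02,-0.1,0.03,0,0,1],[-0.12,0.06,-0.18,0.1,-0.03,0,1],[-0.25,0.13,-0.213,0.18,-0.06,0,1],[-0.4,0.21,-0.213,0.27,-0.09,0,1],[-0.55,0.29,-0.213,0.36,-0.12,0,1],[-0.7,0.37,-0.213,0.45,-0.15,0,1],[-0.82,0.43,-0.213,0.52,-0.17,0,1],[-0.865,0.455,-0.213,0.532,-0.177,0,1],[-0.865,0.455,-0.213,0.532,-0.177,0,1]]]'; python3 - <<'E'
from h import *
go((479.5,-259.5,100),down(.761))
E
```

```text
time: 11.65
tool_pos: [483.0, -259.1, 229.7]
tcp_rot: [3.141, -0.0, 0.76]
contact_force: [0.5, 0.8, -3.1]
grip_width: 38.6
shift [-0.014 -0.011  0.649] turn [ 0.001 -0.    -0.001] t 11.65
```

```bash
python3 -m inch '[[[-0.014,-0.011,0.1,0,0,0,1],[-0.014,-0.011,0.2,0,0,0,1],[-0.014,-0.011,0.3,0,0,0,1],[-0.014,-0.011,0.4,0,0,0,1],[-0.014,-0.011,0.5,0,0,0,1],[-0.014,-0.011,0.58,0,0,0,1],[-0.014,-0.011,0.63,0,0,0,1],[-0.014,-0.011,0.66,0,0,0,1],[-0.014,-0.011,0.68,0,0,0,1],[-0.014,-0.011,0.68,0,0,0,1]]]'; python3 - <<'E'
from h import *
for n in P:
    cv2.imwrite(f'pics/{n}4.png',bot.capture(n)[:,:,::-1])
crop('pics/side4.png','pics/s4.png',280,120,50,65,8)
crop('pics/top4.png','pics/t4.png',315,185,60,55,8)
go((479.5,-259.5,84.5),down(.761))
E
```

```text
time: 12.9
tool_pos: [479.5, -259.4, 94.1]
tcp_rot: [3.141, -0.0, 0.761]
contact_force: [-0.0, -0.1, -2.4]
grip_width: 38.0
shift [-0.    -0.001  0.049] turn [ 0.001 -0.    -0.   ] t 13.0
```

View pics/s4.png

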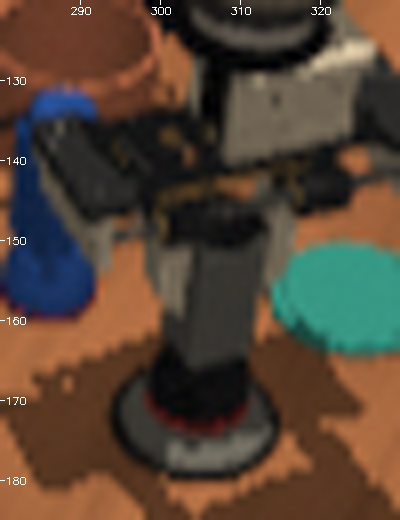

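View pics/t4.png

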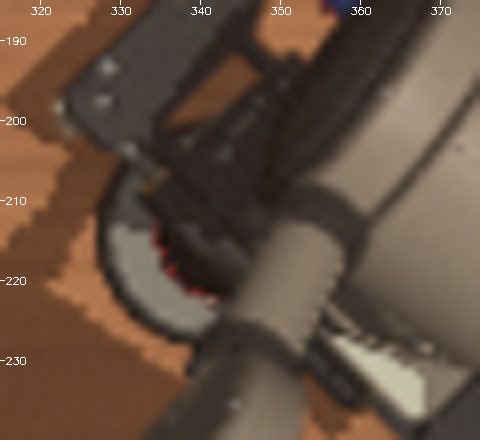

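The nose (side (304.5,170)) hovers over the pad (304,172), well inside its rim. I'm setting it down.

```bash
python3 -m inch '[[[0,0,0.01,0,0,0,1],[0,0,0.02,0,0,0,1],[0,0,0.03,0,0,0,1],[0,0,0.035,0,0,0,1],[0,0,0.04,0,0,0,1],[0,0,0.045,0,0,0,1],[0,0,0.047,0,0,0,1],[0,0,0.047,0,0,0,1],[0,0,0.047,0,0,0,1],[0,0,0.047,0,0,0,1]]]'
```

```text
time: 14.25
tool_pos: [479.4, -259.4, 84.7]
tcp_rot: [3.141, 0.0, 0.761]
contact_force: [-0.7, -0.1, 0.3]
grip_width: 38.6
```

The force shows it has landed (z from -2.4 N to +0.3 N). Opening now.

```bash
python3 -m inch '[[[0,0,0,0,0,0,0.1],[0,0,0,0,0,0,0.0],[0,0,0,0,0,0,-0.3],[0,0,0,0,0,0,-0.6],[0,0,0,0,0,0,-1],[0,0,0,0,0,0,-1],[0,0,0,0,0,0,-1],[0,0,0,0,0,0,-1],[0,0,0,0,0,0,-1],[0,0,0,0,0,0,-1]]]' && python3 -m inch '[[[0,0,-0.05,0,0,0,-1],[0,0,-0.15,0,0,0,-1],[0,0,-0.25,0,0,0,-1],[0,0,-0.4,0,0,0,-1],[0,0,-0.55,0,0,0,-1],[0,0,-0.7,0,0,0,-1],[0,0,-0.8,0,0,0,-1],[0,0,-0.85,0,0,0,-1],[0,0,-0.85,0,0,0,-1],[0,0,-0.85,0,0,0,-1]]]'; python3 - <<'E'
from h import *
for n in P:
    cv2.imwrite(f'pics/{n}5.png',bot.capture(n)[:,:,::-1])
crop('pics/side5.png','pics/s5.png',240,110,100,80,7)
go((541,216,215),down(.243))
E
```

```text
time: 15.5
tool_pos: [479.4, -259.4, 84.6]
tcp_rot: [3.141, 0.0, 0.761]
contact_force: [-0.0, -0.7, 0.0]
grip_width: 91.9
time: 16.75
tool_pos: [479.0, -259.1, 253.7]
tcp_rot: [-3.14, 0.0, 0.761]
contact_force: [0.1, -0.5, 0.1]
grip_width: 91.4
shift [ 1.863 -1.506  0.195] turn [-0.002  0.001  0.66 ] t 16.85
```

View pics/s5.png

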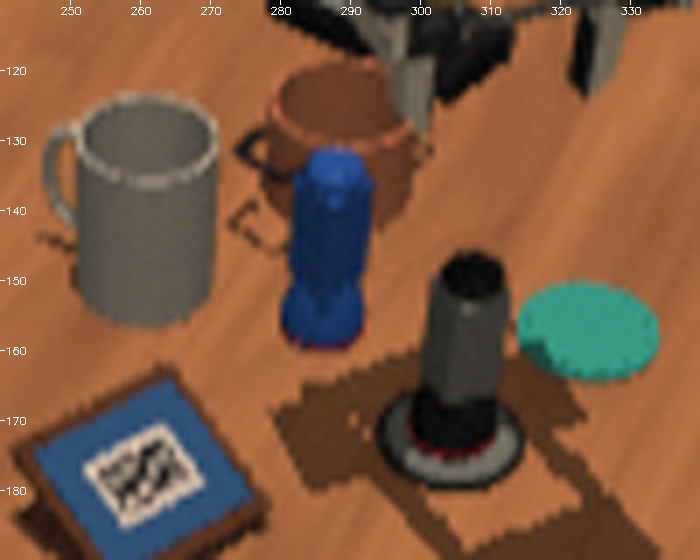

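The scanner stands upright on the grey pad (side (305,162)), released. The look-alike, tankard and pot are untouched. Now to the handle.

```bash
python3 -m inch '[[[0.2,-0.16,0,0,0,0.1,-0.5],[0.4,-0.32,0,0,0,0.2,0],[0.6,-0.48,0,0,0,0.33,0],[0.8,-0.64,0,0,0,0.33,0],[0.93,-0.75,0,0,0,0.33,0],[0.93,-0.75,0,0,0,0.33,0],[0.93,-0.75,0,0,0,0.33,0],[0.93,-0.75,0,0,0,0.33,0],[0.93,-0.75,0,0,0,0.33,0],[0.93,-0.75,0,0,0,0.33,0]]]'; python3 - <<'E'
from h import *
go((541,216,215),down(.243))
E
```

```text
time: 18.1
tool_pos: [510.6, -23.0, 254.6]
tcp_rot: [3.141, 0.0, 0.501]
contact_force: [-0.1, 0.1, -0.1]
grip_width: 45.9
shift [ 0.707 -0.975  0.198] turn [0.    0.    0.328] t 18.1
```

```bash
python3 -m inch '[[[0.15,-0.2,0,0,0,0.1,0],[0.3,-0.4,0,0,0,0.2,0],[0.45,-0.6,0,0,0,0.33,0],[0.57,-0.8,0,0,0,0.33,0],[0.65,-0.9,0,0,0,0.33,0],[0.707,-0.975,0,0,0,0.33,0],[0.707,-0.975,0.1,0,0,0.33,0],[0.707,-0.975,0.2,0,0,0.33,0],[0.707,-0.975,0.2,0,0,0.33,0],[0.707,-0.975,0.2,0,0,0.33,0]]]'; python3 - <<'E'
from h import *
for n in P:
    cv2.imwrite(f'pics/{n}6.png',bot.capture(n)[:,:,::-1])
crop('pics/side6.png','pics/s6.png',200,185,90,90,7)
crop('pics/top6.png','pics/t6.png',150,150,80,95,6)
go((541,216,76),down(.243))
E
```

```text
time: 19.35
tool_pos: [541.3, 216.3, 215.4]
tcp_rot: [3.141, -0.001, 0.242]
contact_force: [0.5, 0.7, -0.2]
grip_width: 46.0
shift [-0.004  0.001  0.698] turn [ 0.    -0.002 -0.001] t 19.45
```

View pics/s6.png

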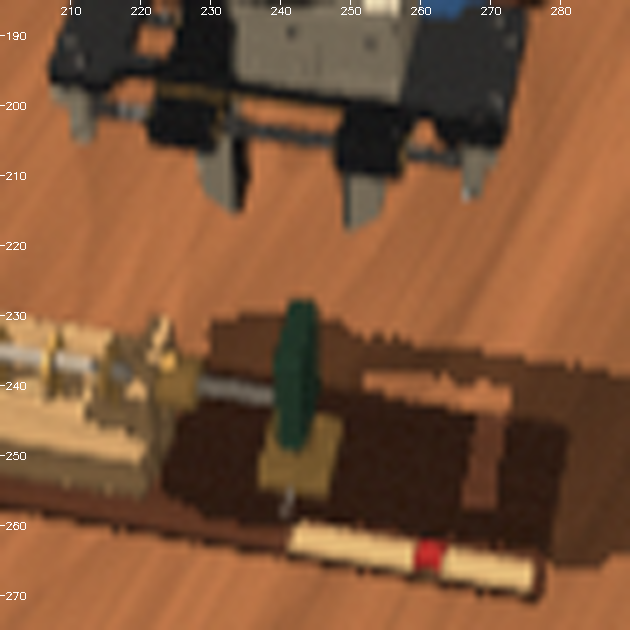

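View pics/t6.png

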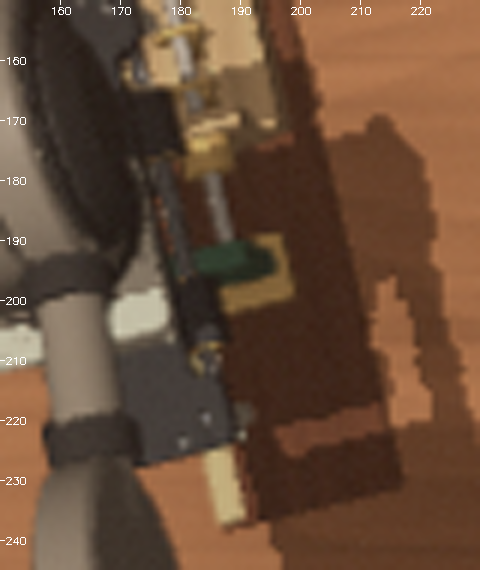

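The fingers (side tips (233,215) and (251,217)) straddle the handle's line (242,232), and the jaw direction lies along the rod. The opening is 46 mm, so the bracket is cleared. I'm going down.

```bash
python3 -m inch '[[[0,0,0.12,0,0,0,0],[0,0,0.24,0,0,0,0],[0,0,0.36,0,0,0,0],[0,0,0.48,0,0,0,0],[0,0,0.58,0,0,0,0],[0,0,0.65,0,0,0,0],[0,0,0.695,0,0,0,0],[0,0,0.695,0,0,0,0],[0,0,0.695,0,0,0,0],[0,0,0.695,0,0,0,0]]]' && python3 -m inch '[[[0,0,0,0,0,0,1],[0,0,0,0,0,0,1],[0,0,0,0,0,0,1],[0,0,0,0,0,0,1],[0,0,0,0,0,0,1],[0,0,0,0,0,0,1],[0,0,0,0,0,0,1],[0,0,0,0,0,0,1],[0,0,0,0,0,0,1],[0,0,0,0,0,0,1]]]'; python3 - <<'E'
from h import *
for n in P:
    cv2.imwrite(f'pics/{n}7.png',bot.capture(n)[:,:,::-1])
crop('pics/side7.png','pics/s7.png',200,200,90,75,8)
E
```

```text
time: 20.7
tool_pos: [541.2, 216.6, 76.2]
tcp_rot: [3.141, -0.001, 0.243]
contact_force: [0.5, 0.2, 0.5]
grip_width: 45.7
time: 21.95
tool_pos: [540.9, 216.5, 75.6]
tcp_rot: [3.142, -0.0, 0.243]
contact_force: [4.1, 1.6, -1.8]
grip_width: 14.2
```

View pics/s7.png

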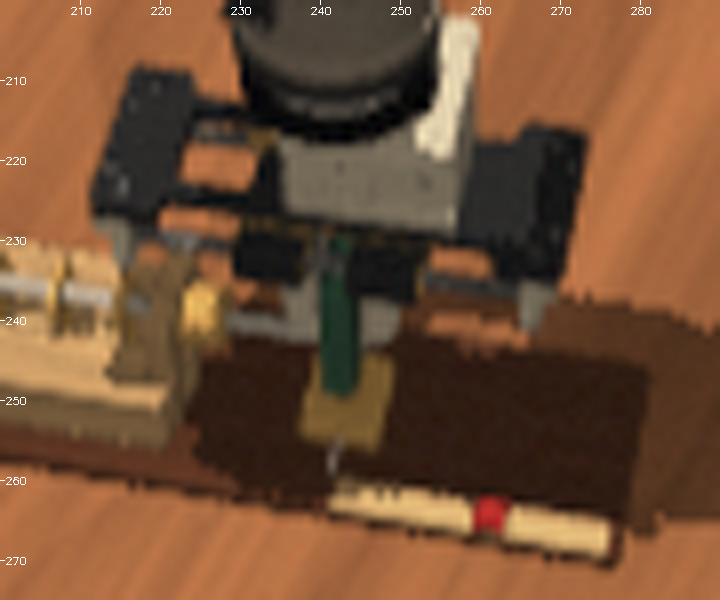

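It holds the handle at 14.2 mm and feels the 4.4 N spring. I'm pulling 72 mm along -x of the tool.

```bash
python3 -m inch '[[[-0.03,0,0,0,0,0,1],[-0.08,0,0,0,0,0,1],[-0.13,0,0,0,0,0,1],[-0.18,0,0,0,0,0,1],[-0.23,0,0,0,0,0,1],[-0.28,0,0,0,0,0,1],[-0.32,0,0,0,0,0,1],[-0.35,0,0,0,0,0,1],[-0.36,0,0,0,0,0,1],[-0.36,0,0,0,0,0,1]]]'; python3 - <<'E'
from h import *
for n in P:
    cv2.imwrite(f'pics/{n}8.png',bot.capture(n)[:,:,::-1])
crop('pics/side8.png','pics/s8.png',230,225,60,50,12)
crop('pics/top8.png','pics/t8.png',150,165,80,80,7)
E
```

```text
time: 23.3
tool_pos: [472.3, 200.1, 75.6]
tcp_rot: [-3.141, -0.003, 0.243]
contact_force: [10.8, 7.2, -8.4]
grip_width: 14.0
```

View pics/s8.png

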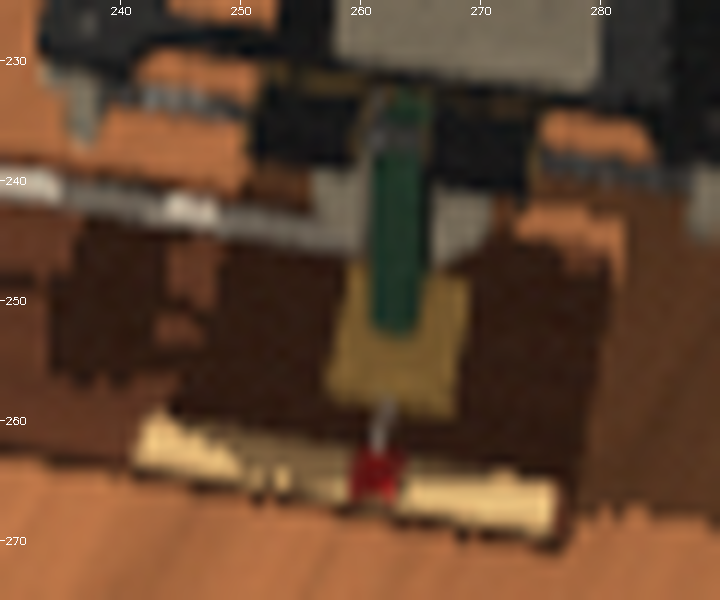

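View pics/t8.png

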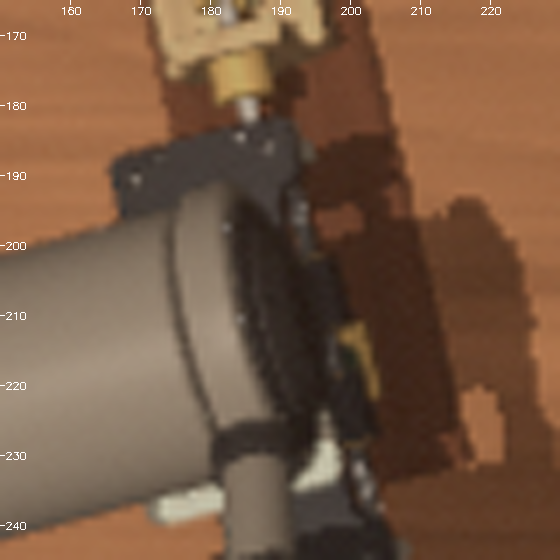

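```bash
python3 -c "
from h import *
u=np.array([.971,.2406])
a0=plane('side',(241,256.5),22);a=plane('side',(261.9,260.4),22);m=plane('side',(261.2,264),18)
print(a0[:2]@u,a[:2]@u,m[:2]@u,a0,a)
# wrist check: line through two stand y axis points
"; python3 -m inch '[[[-0.006,0,0,0,0,0,1],[-0.006,0,0,0,0,0,1],[-0.006,0,0,0,0,0,1],[-0.006,0,0,0,0,0,1],[-0.006,0,0,0,0,0,1],[-0.006,0,0,0,0,0,1],[-0.006,0,0,0,0,0,1],[-0.006,0,0,0,0,0,1],[-0.006,0,0,0,0,0,1],[-0.006,0,0,0,0,0,1]]]'
python3 - <<'E'
from h import *
for n in P: cv2.imwrite(f'pics/{n}9.png',bot.capture(n)[:,:,::-1])
crop('pics/side9.png','pics/s9.png',245,245,36,26,20)
o=bot.get_obs();print(o['tool_pos'],o['contact_force'],o['dq'])
E
```

```text
578.4998782811641 504.9689500166494 505.2618534922441 [534.34  247.944  22.   ] [462.5  232.26  22.  ]
time: 24.65
tool_pos: [471.3, 199.8, 75.6]
tcp_rot: [-3.141, -0.004, 0.243]
contact_force: [10.3, 7.0, -7.3]
grip_width: 13.8
[471.306 199.848  75.633] [11.763  7.382 -7.336] [ 0.001  0.    -0.    -0.    -0.001  0.001]
```

View pics/s9.png

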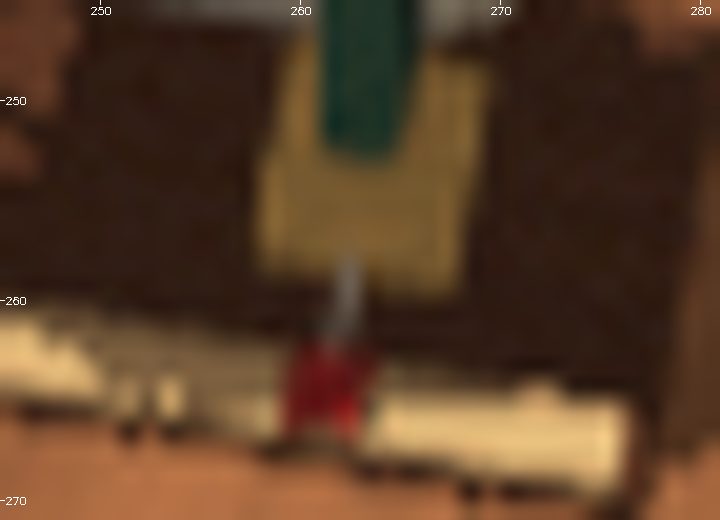

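View pics/side9.png

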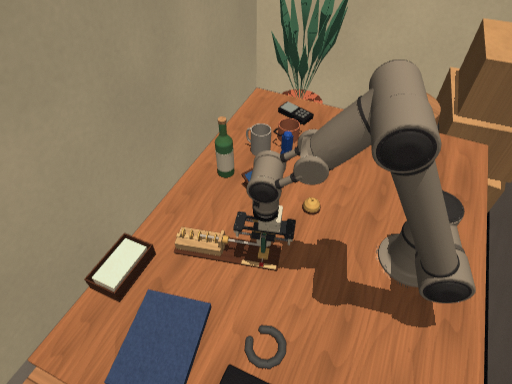

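The pointer (side (262,260)) runs into the middle of the red mark (261.4,264) and the arm is still. One last look at the scanner from the top.

View pics/top9.png

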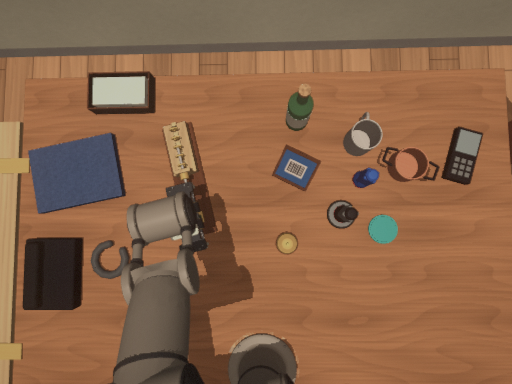

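The scanner stands on its pad (343,213), and the bottle, tankard, pot, horseshoe and bell are where they were. I'm handing in while still holding the handle.

```bash
python3 -c "
from plant import bot
print(bot.close_job())"
```

```text
the job is handed in; nothing more can be done
None
```

I finished the job in the order asked, and it was handed in at about 25 s of the 54 s allowed. No verdict is reported on hand-in.

- **Scanner:** I gripped it about 98 mm above the nose instead of at the marked 80 mm point, because there the gripper's body would have hit the cap. I aimed it square to the card from about 70 mm and held it still for over a second. It then went back on the grey pad and I let go. The last top view shows it standing there.
- **Aim check:** the top view put the beam on the barcode's centre. The side view put it about 3–4 mm off, within the 15 mm allowed. For the card's tilt I used the stated 25 degrees, as my own corner measurement gave about 21; the difference is within the 0.2 rad tolerance.
- **Locking rod:** I pulled the handle out about 72 mm and was still holding it when I handed in. Before a last 1 mm nudge, the side view put the pointer within about 1 mm of the mark's middle. By the arm's own position the handle was about 2 mm short then, and about 1 mm after it. The last picture still shows the pointer in the middle of the red.
- **Forces:** besides the spring's pull, the wrist felt a steady sideways and downward load of several newtons while holding, far below the limits.
- **Everything else:** the bottle, tankard, copper pot, horseshoe, bell and look-alikes appear in the same places in the first and last top views.

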